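Lock a brake pad in the cam-lever fixture

TASK

The brake pad lies loose in the steel holding fixture, ready to have its edges filed. Slide the plunger rod forward until it presses the pad home against the fence, squarely and firmly (a good 10 N, never over 25 N on the pad). Then swing the cam lever over its dead centre until it is fully closed at its stop, without forcing the lever beyond 30 N, so that the rod is locked with the pad still held tight; leave the other things alone and do not touch the pad.

Things in the scene. Friction and masses are not known exactly. Their poses are not given: they have to be found in the camera images.
- fixture: dark steel holding fixture fixed to the bench, 245 mm long, 145 mm wide, bed top 8 mm above the bench. Origin on the bench top; +x = direction in which the plunger rod pushes (away from the robot), z up. The grey clamp body, 56 x 46 mm, top 40 mm above the bench, stands at x -48 to 8, y -18 to 28 mm; the rod runs through it along y = 0. The fence is the steel bar across the far end of the bed
- plunger (a joint): slide of the plunger rod, m: grows as the rod moves forward (fixture +x), 0 = drawn back, travel 0.065. The pad seats somewhere between 0.036 and 0.054, depending on the fence. The rod drags with about 6 N and stays where it is left; the loose pad adds 2 to 4 N; at the fence the force rises steeply, several N for each further 0.5 mm. 16 N of push on the grip puts 10 N on the pad
- plunger_grip (a point): point on the axis of the black upright round grip at the rear end of the 14 mm plunger rod, 60 mm above the bench. The grip is 25 mm in diameter from 48 to 74 mm above the bench, with a 16 mm stem below and a round top up to 80 mm. Grip it from above or push it from behind. It lies at fixture x = -165 mm + plunger slide, y = 0
- plunger_nose (a point): centre of the front face of the 40 mm wide steel nose block of the rod, 13 mm above the bench: the face that pushes the pad
- pad_center (a point): centre of the loose brake pad, half-way up its 16 mm height. The pad lies flat between nose and fence, 44 mm along its x (push direction), 120 mm along its y, 0.4 kg, a little askew. Seated, its long edge is flush with the fence, a bar 124 mm long, top 32 mm above the bench. The fence is bolted where its last user set it, its face anywhere from x = 109 to 127 mm of the fixture: find it by feel
- cam_lever (a joint): hinge of the cam lever about its pin, rad: 0 = open, lever pointing 106 degrees (1.85 rad) to the right of fixture +x; grows counter-clockwise from above; 1.85 = closed at its stop, lever parallel to the rod, pointing to the fence. It resists with up to about 0.7 N m up to 1.3, clamps the rod from about 1.5 on, passes dead centre near 1.45, then pulls itself to its stop; let go earlier, it swings back
- lever_push (a point): point on the cam lever's arm 66 mm from its pin, 46 mm above the bench. The arm is a dark steel bar 14 mm wide, 40 to 52 mm above the bench, and ends in a round boss, 20 mm in diameter, 39 to 59 mm above the bench, 80 mm from the pin. Push it sideways with the fingertips
- driver_black: black-handled screwdriver, 200 mm, bystander on the bench to the right
- file: file with wooden handle, 290 mm, bystander in front of the socket case
- tape_black: roll of black tape, 57 mm, bystander to the right of the fixture's far end
- brake_pad: the same loose brake pad; origin under its centre, x across its 44 mm width, y along its 120 mm length
- lever_pin (a point): on the axis of the cam lever's vertical pin, at fixture x = -20, y = -46 mm, 46 mm above the bench

How it is judged:
On the way, in this order (a step that is already met when the one before it is completed fails the run):
1. the plunger presses the pad squarely against the fence with more than 5 N, the lever still open (contact force between plunger and brake_pad above 5 N and angle between the x axis of brake_pad and the x axis of fixture, either way round below 0.04 rad and value of joint cam_lever below 0.6 rad), for 0.2 s.
2. the lever is closed over its dead centre (value of joint cam_lever above 1.78 rad), for 0.2 s.
At the end, for the whole second after the job is handed in: the cam lever is closed within 0.07 rad of its stop, the pad's edge is flush with the fence within 0.04 rad, and the locked plunger still presses on the pad with more than 1 N; all at rest (value of joint cam_lever above 1.78 rad and angle between the x axis of brake_pad and the x axis of fixture, either way round below 0.04 rad and contact force between plunger and brake_pad above 1 N and linear speed of brake_pad below 0.01 m/s); the robot touches nothing.
It fails at once if the pad was squeezed with more than 25 N (contact force between plunger and brake_pad above 25 N).
It fails at once if the lever was forced with more than 30 N (contact force between cam_lever and the arm above 30 N).
It fails at once if the robot touched the pad (contact force between brake_pad and the arm above 2 N).
It fails at once if a bystander was pushed away (distance of any of driver_black, file, tape_black from where it was at the start of the episode above 0.03 m).
It also fails if it takes over 61 s, if anything falls off the work surface, if the arm or the gripper's body presses on something with over 40 N, if the wrist force passes 120 N, or if a joint passes its speed limit or range.

ROBOT

A 7-joint arm with a two-finger parallel gripper is mounted at the origin on a cart in front of the work surface, level with it; the furniture and walls round the work are solid. World frame = base frame: x ahead of the robot, y to its left, z up, the work surface at z = 0. Lengths are in m, angles in rad, forces in N, time in s.
With the tool pointing down it reaches from about 0.425 to 0.875 m from the base axis. Payload 9.9 kg.
Tool frame: the origin (TCP) lies at the very end of the fingers, on their centre line; the grasp point (between the pads) lies 19 mm behind it (arm.pinch_z is the distance from the TCP to the grasp point, in m); z points along the fingers, x is the direction in which the jaws open and shut, and the axes are right-handed (so a half turn about z gives the same grasp; the last joint's range is limited). The gripper opens to 85 mm and grips with 20 to 120 N. Pads are 22 mm wide; open, the fingers measure 114 mm over their backs; the gripper's body (76 mm by 85 mm) begins 54 mm behind the grasp point. The pads swing forward as they close: fully open they stand 13 mm farther back than shut.
Start: joints at [-1.221, 0.576, 0.025, 1.437, -0.015, 1.129, -0.057], TCP at [0.284, 0.612, 0.231] pointing down, gripper open.
Joint ranges: [-2.76, 2.76], [-0.34, 2.15], [-1.52, 1.57], [0.19, 2.46], [-1.09, 4.23], [0.17, 1.99], [-2.82, 2.82]. Speed limits (rad/s): [2.22, 2.22, 3.01, 3.01, 3.14, 3.14, 3.14].

INTERFACE

Orientations are given as a unit quaternion [x, y, z, w].
In Python, from station import arm gives the robot as it stands.
- The arm moves only by the tool carry_out, never from a script. Its argument "commands" is a list that holds one entry, the list of rows, each a list of 4 numbers: the shift along the tool's x, y, z in m, then the turn about the tool's z in rad. A call has 1 to 20 rows; each row is the pose to reach, as a shift and turn from the pose measured when the call began, along the tool's axes at that moment; what a row does not reach only later rows make up. A row lasts 1/8 s, in which the tool goes at most 62.5 mm and 10.7 degrees, less where a joint would pass 70% of its speed; a pose out of reach is approached as far as the arm can. A call with a gripper value outside its range is refused whole. "grip" is the gripper's target within -1 to 1 (shut at 1, half-way at 0, fully open at -1), set as the call begins (left out, the last holds). The fingers move at their own pace and stop on an object; the grip force is fixed at half the most. Time passes only in rows, so rows that repeat a pose let the fingers close. It gives the time, the measured TCP pose, the force and the opening at its end, in the units of the state.
- arm.read_state(): the state, without advancing time (a new reading comes with each control period).
- arm.capture(name): name is "scene" or "top"; returns a dict with "pixels" (420x560x3 uint8, red, green, blue), "z_map" (420x560 float32, m along the optical axis (not along the pixel's ray), 0 where there is no reading), "intrinsics" (3x3 intrinsics, pixels), "camera_from_world" (4x4, takes a point from world to camera coordinates). Camera axes: x right, y up, looking along -z (the intrinsics and any distortion apply to the point x, -y, -z); pixel columns grow to the right and rows downward; lengths in m; the calibration is good to about 2 mm. A picture is of the moment at which its call begins.
- arm.hand_in(): hands the job in, once; it reports no verdict.
Trained networks look in the newest picture that a camera, given by its name, has taken for a name from the list of things; names that differ only in an ending like _2 or _b are one class to them, and where a whole thing is asked for, a point or a joint stands for the part that bears it (a point fixed in the world has none). Each returns a list of dicts, best first, with "conf" (0 to 1); they miss things now and then, are a little off and sometimes report something else, mostly with a low value. They report only what shows in the picture. A call takes as long as a camera call.
- arm.silhouettes(query, camera): "mask" (420x560 bool, what is visible of it) and "bbox" ([left, top, width, height] in pixels, round what is visible of it).
The state is a dict: "time_s": time; "joint_pos": joint angles; "joint_velocities": joint speeds; "effort": joint torques, N m; "tcp_pos": TCP position; "orientation": TCP orientation; "force": force on the tool from outside, world axes, zero at the start; "ft_torque": the same for the moment, N m; "gripper_width": finger opening in m.
Only numpy, scipy, OpenCV 4.12 (cv2) and the standard library are available. Lean on these libraries where they do the work, as an engineer would, in place of code of your own. Each camera call takes 0.05 s, during which the arm holds its last target. There are 200 camera calls.

## Working session

There is one attempt and no reset: what is moved stays moved. The work goes in short steps, Python scripts to look and compute and a tool call to move; the robot and the scene stay as the last step left them, time stands still between calls to the robot, and variables do not carry over. Pictures are saved under pics/ and viewed, about 8 in all and at most 12, crops included, and the job is handed in when it is done.

Besides the shell and the picture viewer there is one more tool, called as a command line: name --argument value ..., lists and objects as JSON in quotes. carry_out: Moves the arm, as the interface text tells. Its arguments: {"type":"object","properties":{"commands":{"type":"array"},"grip":{"type":"number"}},"required":["commands"]}

```bash
mkdir -p pics
cat > h.py <<'E'
import numpy as np, cv2
from station import arm
def w(cap,u,v,z):
    K=np.array(cap["intrinsics"]);T=np.linalg.inv(np.array(cap["camera_from_world"]))
    p=np.stack([(u-K[0,2])/K[0,0]*z,-(v-K[1,2])/K[1,1]*z,-z,np.ones_like(z)],-1)
    return (p@T.T)[...,:3]
def cloud(cap):
    z=np.array(cap["z_map"],float);v,u=np.mgrid[:z.shape[0],:z.shape[1]]
    P=w(cap,u,v,z);P[z==0]=np.nan;return P
def px(cap,p):
    c=np.array(cap["camera_from_world"])@np.r_[p,1];K=np.array(cap["intrinsics"])
    return K[0,0]*c[0]/-c[2]+K[0,2],K[1,1]*-c[1]/-c[2]+K[1,2]
E
python3 - <<'E'
from h import *
s=arm.read_state();print(s["time_s"],s["tcp_pos"],s["orientation"],s["force"],s["gripper_width"],arm.pinch_z)
for n in("scene","top"):
    c=arm.capture(n);cv2.imwrite(f"pics/{n}0.png",c["pixels"][...,::-1]);P=cloud(c);np.save(f"{n}.npy",P)
    for q in("fixture","plunger_grip","plunger_nose","cam_lever","brake_pad","driver_black","file","tape_black"):
        for r in arm.silhouettes(q,n)[:2]:
            m=r["mask"];p=P[m];print(n,q,round(r["conf"],2),r["bbox"],m.sum(),np.nanmedian(p,0).round(3),np.nanpercentile(p,2,axis=0).round(3),np.nanpercentile(p,98,axis=0).round(3))
E
```

```text
0.0 [0.28352061 0.61208872 0.23045782] [ 8.42701585e-01  5.38380359e-01 -6.46075880e-04  4.57216718e-04] [ 0.65963805  0.18804776 -0.65064115] 0.08520834638562536 0.0187
scene fixture 0.56 [247.3, 214.6, 112.1, 49.3] 2033 [ 0.496 -0.314  0.019] [ 0.381 -0.401  0.002] [ 0.667 -0.232  0.073]
scene plunger_grip 0.78 [248.4, 227.8, 68.7, 28.2] 439 [ 0.394 -0.246  0.024] [ 0.379 -0.32   0.011] [ 0.56  -0.227  0.078]
scene plunger_nose 0.83 [250.1, 227.9, 65.0, 28.2] 445 [ 0.395 -0.246  0.024] [ 0.379 -0.32   0.008] [ 0.56  -0.227  0.078]
scene cam_lever 0.63 [305.5, 228.9, 18.7, 18.5] 255 [ 0.49  -0.344  0.047] [ 0.449 -0.403  0.012] [ 0.507 -0.326  0.058]
scene brake_pad 0.64 [306.1, 224.2, 35.7, 17.5] 342 [ 0.6   -0.327  0.019] [ 0.574 -0.372  0.008] [ 0.633 -0.268  0.025]
scene driver_black 0.97 [345.1, 277.2, 62.6, 35.4] 510 [ 0.356 -0.608  0.015] [ 0.339 -0.651 -0.001] [ 0.41  -0.5    0.024]
scene file 0.92 [136.4, 212.3, 67.0, 31.3] 497 [0.406 0.105 0.009] [ 0.381 -0.057 -0.002] [0.456 0.219 0.027]
scene tape_black 0.92 [402.4, 258.2, 23.0, 18.6] 318 [ 0.537 -0.601  0.012] [ 0.523 -
[... 401 characters left out ...]
op cam_lever 0.61 [304.4, 209.7, 34.8, 28.2] 252 [ 0.49  -0.354  0.055] [ 0.455 -0.398  0.041] [ 0.514 -0.32   0.062]
top brake_pad 0.59 [276.7, 161.2, 48.2, 32.4] 786 [ 0.612 -0.32   0.023] [ 0.58  -0.37   0.009] [ 0.646 -0.267  0.028]
top driver_black 0.63 [392.3, 259.2, 49.1, 21.2] 262 [ 0.36  -0.615  0.023] [ 0.344 -0.649  0.016] [ 0.377 -0.575  0.028]
top file 0.94 [78.1, 249.7, 120.3, 19.0] 981 [0.409 0.103 0.013] [ 0.387 -0.05   0.005] [0.433 0.216 0.031]
top file 0.18 [302.8, 208.8, 38.9, 29.7] 368 [ 0.49  -0.355  0.053] [ 0.454 -0.398  0.   ] [ 0.517 -0.319  0.062]
top tape_black 0.83 [403.2, 183.1, 22.1, 23.5] 299 [ 0.551 -0.598  0.018] [ 0.526 -0.624  0.003] [ 0.576 -0.573  0.022]
```

Run:
```python
from h import *
im=cv2.imread("pics/top0.png")[120:285,245:445];cv2.imwrite("pics/topc.png",cv2.resize(im,None,fx=4,fy=3.6,interpolation=cv2.INTER_CUBIC))
for n in("scene","top"):
    P=np.load(n+".npy").reshape(-1,3)
    def f(lo,hi,x0,x1,y0,y1):
        m=(P[:,2]>lo)&(P[:,2]<hi)&(P[:,0]>x0)&(P[:,0]<x1)&(P[:,1]>y0)&(P[:,1]<y1);return P[m]
    g=f(.052,.09,.36,.45,-.27,-.2);print(n,"grip",len(g),g.mean(0).round(4),g.min(0).round(3),g.max(0).round(3))
    b=f(.034,.046,.45,.56,-.33,-.23);print("body",len(b),cv2.minAreaRect(b[:,:2].astype('f4')*1000),b[:,2].mean())
    l=f(.036,.07,.43,.53,-.42,-.325);print("lever",len(l),cv2.minAreaRect(l[:,:2].astype('f4')*1000))
    fe=f(.028,.04,.6,.72,-.42,-.22);print("fence",len(fe),cv2.minAreaRect(fe[:,:2].astype('f4')*1000) if len(fe)>3 else 0)
    pd=f(.0195,.029,.56,.66,-.42,-.22);print("pad",len(pd),cv2.minAreaRect(pd[:,:2].astype('f4')*1000))
    bd=f(.004,.05,.36,.75,-.45,-.18);print("all",cv2.minAreaRect(bd[:,:2].astype('f4')*1000))
```

```text
scene grip 117 [ 0.3866 -0.2402  0.0673] [ 0.378 -0.251  0.052] [ 0.4   -0.225  0.08 ]
body 166 ((516.9308471679688, -296.9360046386719), (77.02838897705078, 55.85053634643555), 67.38680267333984) 0.03859576434754057
lever 189 ((479.5352783203125, -362.4796142578125), (100.49815368652344, 22.304519653320312), 50.834190368652344)
fence 105 ((654.989990234375, -336.5059814453125), (125.5040054321289, 18.104408264160156), 69.54083251953125)
pad 251 ((618.2003784179688, -329.34283447265625), (89.17034149169922, 115.14752960205078), 50.97413635253906)
all ((561.2775268554688, -312.8563537597656), (267.46307373046875, 375.7933654785156), 89.28057861328125)
top grip 92 [ 0.3927 -0.2361  0.0792] [ 0.381 -0.247  0.062] [ 0.404 -0.224  0.084]
body 425 ((518.15869140625, -296.6374816894531), (78.4433822631836, 58.5570182800293), 69.03855895996094) 0.0409040097758776
lever 276 ((482.6678466796875, -360.6993713378906), (98.7060546875, 23.012062072753906), 51.69472885131836)
fence 305 ((632.0687866210938, -328.3525695800781), (122.60295867919922, 67.33190155029297), 69.07477569580078)
pad 549 ((619.6880493164062, -330.4183654785156), (83.73271942138672, 135.41555786132812), 44.143455505371094)
all ((555.01904296875, -315.0478820800781), (269.9800720214844, 389.6545104980469), 89.95455169677734)
```

View pics/topc.png

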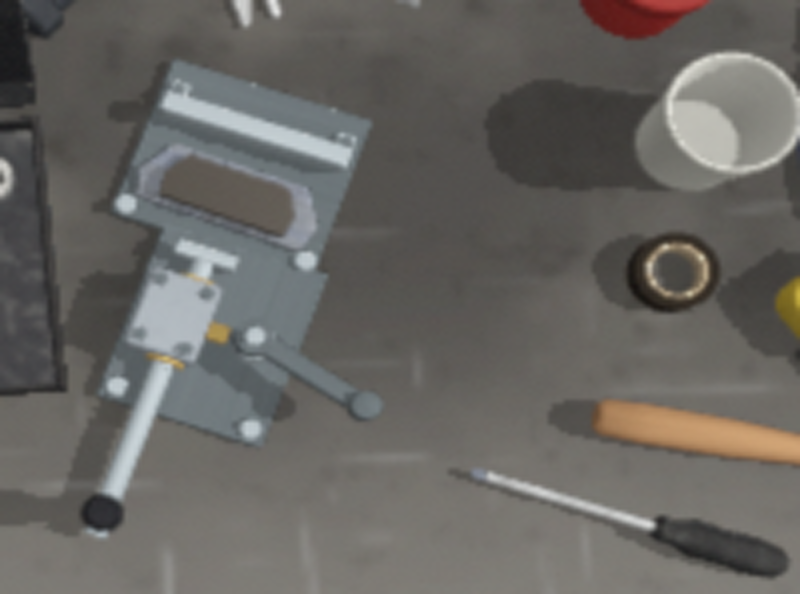

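View pics/scene0.png

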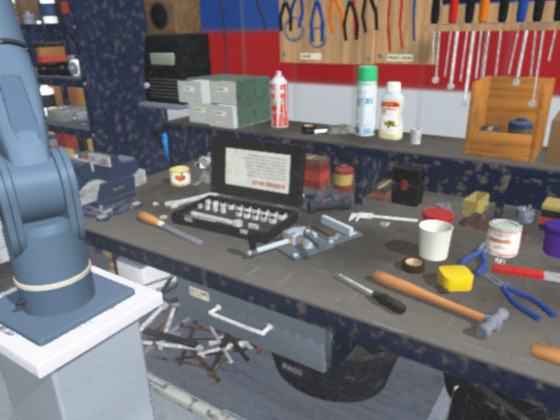

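```bash
cat >> h.py <<'E'
from scipy.spatial.transform import Rotation as R
YAW=np.radians(-20.7);O=np.array([.5463,-.2953])
def F(x,y): c,s=np.cos(YAW),np.sin(YAW);return O+[c*x-s*y,s*x+c*y]
def st():
    s=arm.read_state();r=R.from_quat(s["orientation"]);a=r.as_matrix()[:,0]
    return np.array(s["tcp_pos"]),r,np.arctan2(a[1],a[0]),s
def rel(poses):
    p,r,yaw,s=st()
    for q in poses:
        d=r.inv().apply(np.array(q[:3])-p);print([round(float(v),4) for v in (*d,-((q[3]-yaw+np.pi)%(2*np.pi)-np.pi))])
E
python3 - <<'E'
from h import *
P=np.concatenate([np.load(n+".npy").reshape(-1,3) for n in("scene","top")])
for y in np.arange(-.4,.65,.1):
    m=(abs(P[:,1]-y)<.1)&(P[:,0]>.3)&(P[:,0]<.62)&(P[:,2]<.17);print(round(y,1),P[m][:,2].max().round(3),end="; ")
print();print(F(-.165,0),F(-.02,-.046))
rel([(.44,.40,.24,np.radians(30)),(.50,.18,.24,np.radians(0)),(.475,-.05,.24,YAW),(*F(-.165,0),.24,YAW),(*F(-.165,0),.12,YAW)])
E
```

```text
-0.4 0.064; -0.3 0.084; -0.2 0.084; -0.1 0.04; -0.0 0.039; 0.1 0.04; 0.2 0.04; 0.3 0.17; 0.4 0.17; 0.5 0.17; 0.6 -0.001; 
[ 0.39195173 -0.23697665] [ 0.51133128 -0.33126093]
[-0.1271, 0.2311, -0.0087, 0.6134]
[-0.3015, 0.378, -0.0087, 1.137]
[-0.5207, 0.452, -0.0087, 1.4983]
[-0.7253, 0.4553, -0.0087, 1.4983]
[-0.7253, 0.4553, 0.1113, 1.4983]
```

carry_out --commands '[[[-0.03,0.05,0,0.12],[-0.06,0.1,0,0.25],[-0.09,0.15,0,0.38],[-0.12,0.2,0,0.5],[-0.15,0.245,0,0.65],[-0.19,0.28,0,0.8],[-0.23,0.31,0,0.95],[-0.27,0.345,0,1.1],[-0.31,0.38,0,1.2],[-0.36,0.4,0,1.3],[-0.41,0.42,0,1.4],[-0.46,0.435,0,1.5],[-0.52,0.45,0,1.5],[-0.57,0.455,0,1.5],[-0.62,0.455,0,1.5],[-0.67,0.455,0,1.5],[-0.7,0.455,0,1.5],[-0.7253,0.4553,0.02,1.4983],[-0.7253,0.4553,0.05,1.4983],[-0.7253,0.4553,0.08,1.4983]]]' --grip 0

```text
time_s: 3.4
tcp_pos: [0.3921, -0.2374, 0.1508]
orientation: [0.984, -0.18, 0.001, 0.0]
force: [0.6, 0.8, -0.8]
gripper_width: 0.0428
```

carry_out --commands '[[[0,0,0.02,0],[0,0,0.04,0],[0,0,0.055,0],[0,0,0.065,0],[0,0,0.075,0],[0,0,0.085,0],[0,0,0.095,0],[0,0,0.105,0],[0,0,0.11,0],[0,0,0.11,0]]]'

```text
time_s: 4.65
tcp_pos: [0.392, -0.2375, 0.0405]
orientation: [0.984, -0.18, 0.0, -0.0]
force: [0.1, 0.8, 0.4]
gripper_width: 0.0426
```

Run:
```python
from h import *
p,r,y,s=st();print(p,np.degrees(y),s["force"],s["gripper_width"],s["time_s"])
ims=[]
for n in("scene","top"):
    c=arm.capture(n);u,v=map(int,px(c,[.45,-.28,.03]));im=c["pixels"][v-55:v+55,u-70:u+70,::-1];ims.append(cv2.resize(im,None,fx=2.8,fy=2.8,interpolation=cv2.INTER_CUBIC))
cv2.imwrite("pics/a1.png",np.hstack(ims))
```

```text
[ 0.39201378 -0.23746987  0.04046925] -20.754096082442132 [0.10753529 0.7932306  0.38604969] 0.04263270354085375 4.65
```

View pics/a1.png

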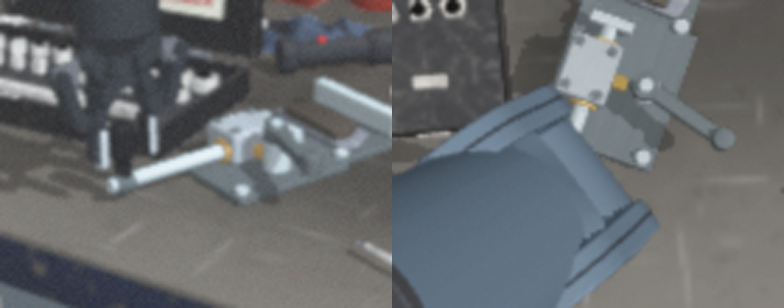

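The left view shows the fingers straddling the black grip at (125,150), with no contact force yet. Now I advance.

carry_out --commands '[[[0.005,0,0,0],[0.01,0,0,0],[0.014,0,0,0],[0.018,0,0,0],[0.022,0,0,0],[0.026,0,0,0],[0.03,0,0,0],[0.034,0,0,0],[0.036,0,0,0],[0.038,0,0,0]]]'

```text
time_s: 6.0
tcp_pos: [0.4253, -0.2502, 0.0408]
orientation: [0.984, -0.18, -0.002, -0.001]
force: [-9.3, 2.0, 6.4]
gripper_width: 0.0424
```

carry_out --commands '[[[0.003,0,0,0],[0.004,0,0,0],[0.005,0,0,0],[0.006,0,0,0],[0.007,0,0,0],[0.008,0,0,0]]]'

```text
time_s: 6.75
tcp_pos: [0.4304, -0.2521, 0.0406]
orientation: [0.984, -0.181, -0.004, -0.002]
force: [-8.7, 2.6, 7.6]
gripper_width: 0.0426
```

```bash
cat > s.py <<'E'
from h import *
p,r,y,s=st();f=np.array(s["force"])-[.3,.8,0];d=p[:2]-[.392,-.2375];e=np.array([np.cos(YAW),np.sin(YAW)])
print("push",(-f[:2]@e).round(2),"lat",(f[:2]@[-e[1],e[0]]).round(2),"fz",f[2].round(2),"adv mm",(d@e*1e3).round(2),"side",(d@[-e[1],e[0]]*1e3).round(2),"yaw",np.degrees(y).round(2),s["time_s"])
E
python3 s.py
```

```text
push 9.03 lat -1.51 fz 7.64 adv mm 41.05 side -0.12 yaw -20.82 6.75
```

carry_out --commands '[[[0.003,0,0,0],[0.004,0,0,0],[0.005,0,0,0],[0.006,0,0,0],[0.007,0,0,0]]]'

```text
time_s: 7.38
tcp_pos: [0.4344, -0.2537, 0.0404]
orientation: [0.983, -0.181, -0.006, -0.002]
force: [-8.9, 2.7, 8.0]
gripper_width: 0.0428
```

```bash
python3 s.py
```

```text
push 9.33 lat -1.45 fz 7.97 adv mm 45.38 side -0.16 yaw -20.85 7.375
```

carry_out --commands '[[[0.003,0,0,0],[0.004,0,0,0],[0.005,0,0,0],[0.006,0,0,0]]]'

```text
time_s: 7.88
tcp_pos: [0.4346, -0.2537, 0.04]
orientation: [0.983, -0.182, -0.011, -0.004]
force: [-18.9, 5.8, 17.0]
gripper_width: 0.0433
```

```bash
python3 s.py
```

```text
push 19.74 lat -2.07 fz 16.99 adv mm 45.54 side -0.11 yaw -20.92 7.875
```

carry_out --commands '[[[0.0055,0,0,0],[0.0055,0,0,0],[0.0055,0,0,0]]]'

```text
time_s: 8.25
tcp_pos: [0.4344, -0.2535, 0.0395]
orientation: [0.983, -0.182, -0.016, -0.006]
force: [-16.9, 4.9, 14.2]
gripper_width: 0.0425
```

```bash
python3 s.py
python3 - <<'E'
from h import *
ims=[]
for n in("scene","top"):
    c=arm.capture(n);P=cloud(c);np.save(n+"2.npy",P);u,v=map(int,px(c,[.60,-.32,.03]));im=c["pixels"][v-33:v+33,u-45:u+45,::-1];ims.append(cv2.resize(im,None,fx=4.4,fy=4.4,interpolation=cv2.INTER_CUBIC))
cv2.imwrite("pics/a2.png",np.hstack(ims))
E
```

```text
push 17.51 lat -2.21 fz 14.15 adv mm 45.28 side -0.02 yaw -20.99 8.25
```

View pics/a2.png

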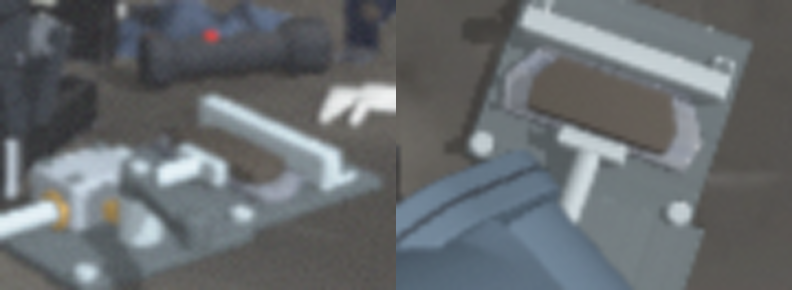

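Run:
```python
from h import *
T=np.linalg.inv(arm.capture("top")["camera_from_world"]);print("cam",T[:3,3])
c,s=np.cos(YAW),np.sin(YAW)
for f in("top","top2"):
    P=np.load(f+".npy").reshape(-1,3);d=P[:,:2]-O;X=d@[c,s];Y=d@[-s,c];Z=P[:,2]
    for y in range(-55,60,10):
        m=(abs(Y*1e3-y)<5)&(X>.03)&(X<.15);pad=m&(Z>.019)&(Z<.0285)&(X<.118);fe=m&(Z>.0295)
        print(f,y,"pad",(X[pad].min()*1e3).round(0),(X[pad].max()*1e3).round(0),"fence",(X[fe].min()*1e3).round(0),(X[fe].max()*1e3).round(0)) if pad.any() and fe.any() else 0
```

```text
cam [ 0.37856615 -0.24869981  0.9989495 ]
top -55 pad 110.0 112.0 fence 111.0 124.0
top -45 pad 53.0 114.0 fence 55.0 125.0
top -35 pad 53.0 111.0 fence 111.0 124.0
top -25 pad 54.0 112.0 fence 61.0 124.0
top -15 pad 53.0 111.0 fence 111.0 124.0
top -5 pad 54.0 112.0 fence 110.0 125.0
top 5 pad 54.0 112.0 fence 111.0 124.0
top 15 pad 54.0 111.0 fence 110.0 125.0
top 25 pad 55.0 112.0 fence 111.0 125.0
top 35 pad 54.0 113.0 fence 76.0 125.0
top 45 pad 56.0 112.0 fence 111.0 124.0
top 55 pad 111.0 112.0 fence 112.0 126.0
top2 -55 pad 110.0 111.0 fence 110.0 124.0
top2 -45 pad 67.0 112.0 fence 110.0 124.0
top2 -35 pad 71.0 111.0 fence 83.0 124.0
top2 -25 pad 64.0 111.0 fence 71.0 123.0
top2 -15 pad 57.0 112.0 fence 111.0 124.0
top2 -5 pad 31.0 111.0 fence 57.0 124.0
top2 5 pad 31.0 112.0 fence 32.0 125.0
top2 15 pad 57.0 112.0 fence 64.0 125.0
top2 25 pad 71.0 112.0 fence 112.0 124.0
top2 35 pad 71.0 112.0 fence 111.0 123.0
top2 45 pad 71.0 112.0 fence 112.0 124.0
top2 55 pad 77.0 113.0 fence 112.0 125.0
```

carry_out --commands '[[[0.005,0,0,0],[0.006,0,0,0],[0.0065,0,0,0],[0.0065,0,0,0],[0.0065,0,0,0]]]'

```text
time_s: 9.02
tcp_pos: [0.4341, -0.2534, 0.039]
orientation: [0.983, -0.183, -0.021, -0.008]
force: [-20.1, 5.6, 17.0]
gripper_width: 0.043
```

```bash
python3 s.py
python3 - <<'E'
from h import *
c,s=np.cos(YAW),np.sin(YAW)
for n in("top","scene"):
    cp=arm.capture(n);P=cloud(cp).reshape(-1,3);d=P[:,:2]-O;X=d@[c,s];Y=d@[-s,c];Z=P[:,2]
    # rear pad edge: last bed->pad transition per strip, outside nose
    for y in (-50,-42,-34,-26,26,34,42,50):
        m=(abs(Y*1e3-y)<4.5)&(X>.05)&(X<.125);o=np.argsort(X[m]);x=X[m][o]*1e3;z=Z[m][o]*1e3
        print(n,y,"pad lo",x[(z>17)].min().round(1),"bed hi",x[(z<14)].max().round(1) if (z<14).any() else None)
E
```

```text
push 20.76 lat -2.67 fz 17.04 adv mm 44.96 side 0.02 yaw -21.07 9.025
top -50 pad lo 71.4 bed hi 111.7
top -42 pad lo 71.0 bed hi 111.7
top -34 pad lo 70.0 bed hi 103.4
top -26 pad lo 70.5 bed hi 110.1
top 26 pad lo 71.0 bed hi 111.6
top 34 pad lo 68.2 bed hi 67.3
top 42 pad lo 67.8 bed hi 111.5
top 50 pad lo 68.9 bed hi 111.8
scene -50 pad lo 108.2 bed hi 114.0
scene -42 pad lo 70.7 bed hi 114.0
scene -34 pad lo 69.8 bed hi 111.1
scene -26 pad lo 56.4 bed hi 114.4
scene 26 pad lo 70.6 bed hi None
scene 34 pad lo 67.8 bed hi 68.0
scene 42 pad lo 71.8 bed hi 72.5
scene 50 pad lo 106.9 bed hi 78.6
```

Run:
```python
from h import *
c,s=np.cos(YAW),np.sin(YAW)
cp=arm.capture("top");P=cloud(cp).reshape(-1,3);d=P[:,:2]-O;X=d@[c,s]*1e3;Y=d@[-s,c]*1e3;Z=P[:,2]*1e3
for y in range(-60,61,8):
    print(y,end=": ")
    for x in range(60,132,3):
        m=(abs(Y-y)<4)&(abs(X-x)<1.5);print(f"{np.median(Z[m]):.0f}" if m.any() else "-",end=" ")
    print()
k=cp["pixels"];a=k[...,::-1]
u,v=map(int,px(cp,[*F(.095,0),.02]));cv2.imwrite("pics/a3.png",cv2.resize(a[v-25:v+25,u-35:u+35],None,fx=10,fy=10,interpolation=cv2.INTER_NEAREST))
```

```text
-60: 10 7 11 10 10 11 10 10 10 11 9 8 9 9 9 10 11 26 34 34 34 34 - 18 
-52: 8 9 10 14 15 16 17 15 17 14 15 16 15 14 13 8 9 21 33 32 32 32 31 18 
-44: 10 9 10 15 16 14 15 21 18 17 21 16 15 15 15 14 15 27 34 32 34 34 - - 
-36: 10 10 10 15 24 26 23 25 26 25 26 26 24 23 16 15 16 27 31 34 34 34 - - 
-28: 8 11 11 16 25 24 25 24 26 27 26 25 26 26 24 26 15 25 35 34 34 33 - - 
-20: 24 17 17 15 19 25 25 26 25 26 25 26 26 25 26 27 14 26 34 34 34 32 - - 
-12: 27 29 28 16 24 24 25 24 26 24 25 26 25 24 25 25 17 26 34 33 34 32 - - 
-4: 27 26 27 17 25 26 26 25 24 24 24 27 25 26 25 - 16 28 33 33 33 31 30 - 
4: 27 28 26 14 23 25 26 24 25 25 25 27 24 25 27 - 16 22 34 33 33 32 31 - 
12: 27 29 28 16 23 26 25 24 25 25 25 26 26 26 25 24 15 24 34 31 33 32 31 - 
20: 9 26 9 13 21 25 26 26 25 26 26 27 27 25 25 24 18 23 32 33 31 32 - - 
28: 10 8 10 15 22 27 24 25 25 25 24 25 25 26 24 22 14 24 32 34 33 33 31 - 
36: 9 9 10 16 23 25 24 25 25 26 27 26 24 26 26 13 16 23 32 34 31 34 - - 
44: 9 10 10 15 17 16 20 23 16 24 23 16 15 14 17 15 14 24 33 32 33 33 31 - 
52: 10 12 11 15 17 16 14 17 14 16 15 16 15 15 13 11 8 18 33 32 33 32 - 18 
60: 9 9 10 11 11 9 10 11 9 16 10 10 9 8 9 8 10 18 30 22 32 23 19 -
```

View pics/a3.png

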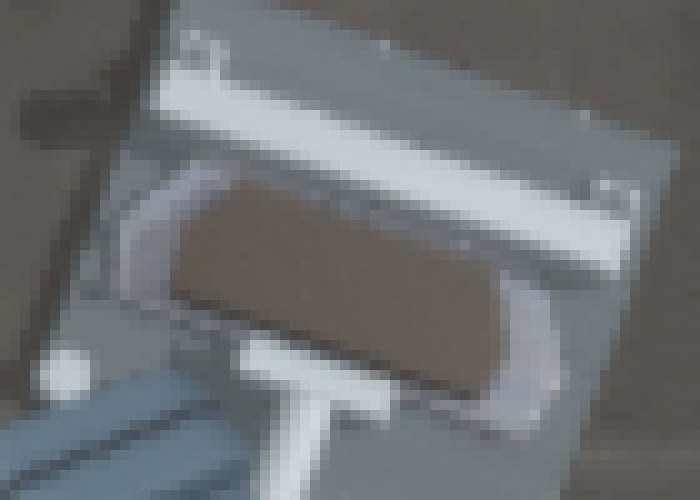

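carry_out --commands '[[[-0.003,0,0,0],[-0.007,0,0,0],[-0.009,0,0,0],[-0.0095,0,-0.01,0],[-0.01,0,-0.025,0],[-0.011,0,-0.04,0],[-0.012,0,-0.06,0],[-0.013,0,-0.08,0],[-0.0135,0,-0.09,0]]]'

```text
time_s: 10.3
tcp_pos: [0.4255, -0.2509, 0.1312]
orientation: [0.983, -0.183, -0.02, -0.008]
force: [0.3, 1.0, 0.2]
gripper_width: 0.043
```

```bash
python3 s.py
cat >> h.py <<'E'
pin=np.array([.509,-.3295])
def lev(th,rad,off,z):
    "pose with tool x along the push direction, centre off behind lever centreline, lever angle th (joint)"
    a=YAW-1.85+th;l=np.array([np.cos(a),np.sin(a)]);t=np.array([-l[1],l[0]]);return (*(pin+rad*l-off*t),z,a+np.pi/2)
E
python3 - <<'E'
from h import *
P=[np.load("top.npy").reshape(-1,3),np.load("scene.npy").reshape(-1,3)]
for Q in P:  # lever frame check, open lever
    a=YAW-1.85;l=np.array([np.cos(a),np.sin(a)]);t=np.array([-l[1],l[0]]);d=(Q[:,:2]-pin)*1e3;L=d@l;T=d@t
    for lo in(-12,15,30,45,60,72):
        m=(L>lo)&(L<lo+15)&(abs(T)<25)&(Q[:,2]>.037);print(lo,m.sum(),T[m].min().round(1),T[m].max().round(1),L[m].max().round(1),(Q[m,2].max()*1e3).round(0))
rel([lev(0,.066,.035,.13),lev(0,.066,.035,.043)])
E
```

```text
push 0.09 lat 0.2 fz 0.2 adv mm 36.08 side -0.74 yaw -21.07 10.3
-12 56 -13.9 10.2 2.7 62.0
15 37 -8.4 4.8 29.7 57.0
30 39 -8.2 5.5 44.9 56.0
45 39 -8.2 5.7 59.9 58.0
60 40 -8.3 5.4 74.8 63.0
72 50 -10.4 8.0 86.8 64.0
-12 14 -13.9 9.4 2.9 57.0
15 24 -9.8 1.6 29.7 53.0
30 19 -11.0 2.8 44.5 52.0
45 21 -9.7 2.8 57.8 53.0
60 11 -10.4 -2.1 73.7 53.0
72 32 -12.4 5.4 86.7 60.0
[0.0547, 0.0974, -0.0019, 0.2728]
[0.0584, 0.0981, 0.085, 0.2728]
```

```bash
sed -i 's/^pin=.*/pin=np.array([.510,-.328])/' h.py
python3 - <<'E'
from h import *
rel([lev(0,.057,.034,.13),lev(0,.057,.034,.036)])
E
```

```text
[0.0585, 0.0872, -0.002, 0.2728]
[0.0625, 0.088, 0.0919, 0.2728]
```

carry_out --commands '[[[0.015,0.02,0,0.06],[0.03,0.045,0,0.14],[0.045,0.07,0,0.21],[0.0585,0.087,0,0.273],[0.059,0.087,0.01,0.273],[0.06,0.0875,0.03,0.273],[0.061,0.0875,0.05,0.273],[0.0615,0.088,0.065,0.273],[0.062,0.088,0.08,0.273],[0.0625,0.088,0.092,0.273],[0.0625,0.088,0.092,0.273]]]' --grip 1

```text
time_s: 11.68
tcp_pos: [0.4483, -0.353, 0.0351]
orientation: [0.949, -0.315, -0.022, -0.005]
force: [-0.5, -0.2, 0.7]
gripper_width: 0.0002
```

```bash
python3 s.py
python3 - <<'E'
from h import *
print(arm.read_state()["tcp_pos"])
for i in range(1):rel([lev(th,.057,.0215,.036) for th in np.arange(0,1.9,.1)])
ims=[]
for n in("scene","top"):
    c=arm.capture(n);u,v=map(int,px(c,[.47,-.36,.04]));im=c["pixels"][v-33:v+33,u-45:u+45,::-1];ims.append(cv2.resize(im,None,fx=4.4,fy=4.4,interpolation=cv2.INTER_CUBIC))
cv2.imwrite("pics/a4.png",np.hstack(ims))
E
```

```text
push 0.35 lat -1.22 fz 0.65 adv mm 93.52 side -88.14 yaw -36.72 11.675
[ 0.4483269  -0.35300348  0.03511194]
[0.013, 0.0001, -0.0015, -0.0004]
[0.0187, 0.002, -0.0017, -0.1004]
[0.0247, 0.0032, -0.002, -0.2004]
[0.0307, 0.0039, -0.0023, -0.3004]
[0.0368, 0.004, -0.0025, -0.4004]
[0.0429, 0.0034, -0.0028, -0.5004]
[0.0489, 0.0023, -0.0031, -0.6004]
[0.0547, 0.0005, -0.0033, -0.7004]
[0.0603, -0.0018, -0.0036, -0.8004]
[0.0657, -0.0046, -0.0038, -0.9004]
[0.0707, -0.008, -0.0041, -1.0004]
[0.0754, -0.0119, -0.0043, -1.1004]
[0.0797, -0.0162, -0.0045, -1.2004]
[0.0835, -0.021, -0.0047, -1.3004]
[0.0869, -0.026, -0.0049, -1.4004]
[0.0897, -0.0314, -0.005, -1.5004]
[0.092, -0.0371, -0.0051, -1.6004]
[0.0937, -0.0429, -0.0052, -1.7004]
[0.0947, -0.0489, -0.0053, -1.8004]
```

View pics/a4.png

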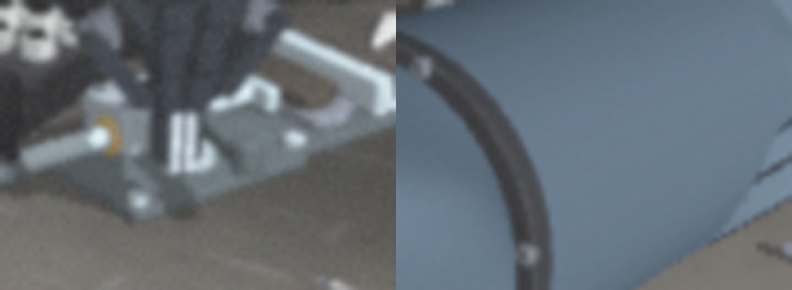

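Run:
```python
from h import *
c=arm.capture("scene");u0,v0=map(int,px(c,[.47,-.36,.04]))
a=YAW-1.85;l=np.array([np.cos(a),np.sin(a)])
for n,p in(("pin",[*pin,.046]),("boss",[*(pin+.08*l),.059]),("push",[*(pin+.06*l),.046]),("tcp",[.4483,-.353,.036])):
    u,v=px(c,p);print(n,((u-u0+45)*4.4).round(),((v-v0+33)*4.4).round())
P=cloud(c);np.save("scene3.npy",P)
for r in arm.silhouettes("cam_lever","scene")[:2]:
    p=P[r["mask"]];print(r["conf"],r["bbox"],np.nanmedian(p,0),np.nanpercentile(p,2,axis=0),np.nanpercentile(p,98,axis=0))
    x,y,w_,h_=r["bbox"];print((x-u0+45)*4.4,(y-v0+33)*4.4,w_*4.4,h_*4.4)
im=c["pixels"][v0-40:v0+40,u0-55:u0+55,::-1];cv2.imwrite("pics/a5.png",cv2.resize(im,None,fx=7,fy=7,interpolation=cv2.INTER_CUBIC))
```

```text
pin 190.0 102.0
boss 245.0 134.0
push 230.0 141.0
tcp 172.0 165.0
0.53 [309.7, 232.2, 14.8, 14.5] [ 0.46531093 -0.37678408  0.04918349] [ 0.44791791 -0.40322023  0.01198434] [ 0.50805927 -0.33904081  0.05859711]
201.07999999999996 97.67999999999996 65.12 63.800000000000004
```

View pics/a5.png

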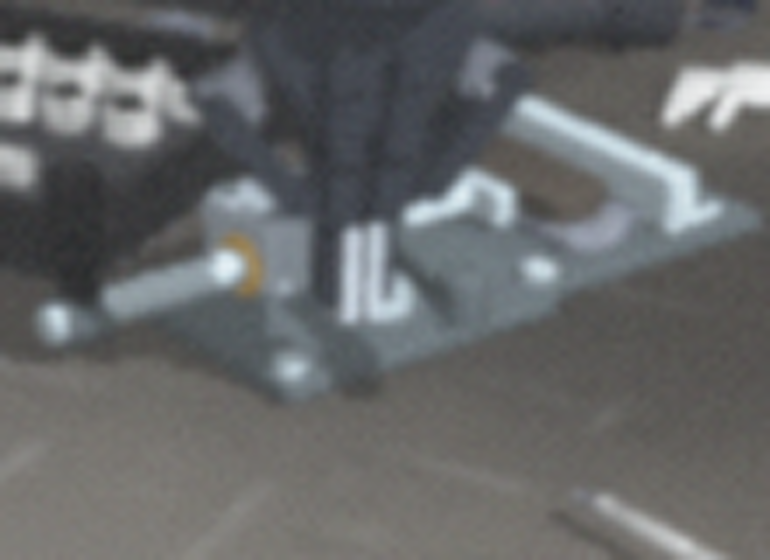

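carry_out --commands '[[[0.006,0,-0.001,0],[0.01,0,-0.001,0],[0.013,0,-0.0015,0],[0.016,0.001,-0.0016,-0.05],[0.0187,0.002,-0.0017,-0.1],[0.0217,0.0026,-0.0018,-0.15],[0.0247,0.0032,-0.002,-0.2],[0.0277,0.0036,-0.0022,-0.25],[0.0307,0.0039,-0.0023,-0.3]]]'

```text
time_s: 13.0
tcp_pos: [0.4694, -0.3734, 0.0371]
orientation: [0.985, -0.168, -0.022, -0.01]
force: [-8.3, 6.2, 5.3]
gripper_width: 0.0001
```

```bash
cat > l.py <<'E'
from h import *
p,r,y,s=st();f=np.array(s["force"])-[.3,.8,0];e=np.array([np.cos(y),np.sin(y)])
th=y-np.pi/2-YAW+1.85
d=p[:2]-pin;t=np.array([-d[1],d[0]])/np.hypot(*d)
print("push",(-f[:2]@e).round(2),"lat",(f[:2]@[-e[1],e[0]]).round(2),"fz",f[2].round(2),"r",np.hypot(*d).round(4),"tool th",th.round(3),"lever th est",(np.arctan2(d[1],d[0])+np.arcsin(.0215/np.hypot(*d))-YAW+1.85).round(3),"z",p[2].round(4),s["joint_pos"][6],s["time_s"])
rel([lev(q,.057,.0215,.036) for q in np.arange(np.ceil(th*10)/10,1.86,.1)])
E
python3 l.py
```

```text
push 9.9 lat 2.21 fz 5.3 r 0.0609 tool th 0.302 lever th est 0.272 z 0.0371 0.6303542668983029 13.0
[0.0074, 0.0025, 0.0007, -0.0979]
[0.0134, 0.0038, 0.0004, -0.1979]
[0.0194, 0.0045, 0.0001, -0.2979]
[0.0255, 0.0045, -0.0001, -0.3979]
[0.0316, 0.004, -0.0004, -0.4979]
[0.0375, 0.0029, -0.0007, -0.5979]
[0.0434, 0.0011, -0.0009, -0.6979]
[0.049, -0.0012, -0.0012, -0.7979]
[0.0544, -0.004, -0.0014, -0.8979]
[0.0594, -0.0074, -0.0016, -0.9979]
[0.0641, -0.0113, -0.0017, -1.0979]
[0.0684, -0.0156, -0.0019, -1.1979]
[0.0723, -0.0203, -0.002, -1.2979]
[0.0756, -0.0254, -0.0021, -1.3979]
[0.0785, -0.0308, -0.0022, -1.4979]
```

carry_out --commands '[[[0.005,0.0015,0.0005,-0.05],[0.008,0.0025,0.0007,-0.1],[0.011,0.003,0.0005,-0.15],[0.014,0.0038,0.0004,-0.2],[0.017,0.0042,0.0002,-0.25],[0.02,0.0045,0.0001,-0.3],[0.023,0.0045,0,-0.35],[0.026,0.0045,-0.0001,-0.4],[0.029,0.0043,-0.0003,-0.45],[0.032,0.004,-0.0004,-0.5],[0.035,0.0035,-0.0006,-0.55],[0.038,0.003,-0.0007,-0.6],[0.041,0.002,-0.0008,-0.65],[0.044,0.001,-0.0009,-0.7]]]'

```text
time_s: 14.75
tcp_pos: [0.5067, -0.3885, 0.0351]
orientation: [0.983, 0.18, -0.02, -0.018]
force: [-11.2, 1.9, 2.8]
gripper_width: 0.0002
```

```bash
python3 l.py
```

```text
push 10.34 lat 5.13 fz 2.78 r 0.0606 tool th 1.004 lever th est 0.948 z 0.0351 1.1156486984562006 14.75
[0.0087, 0.0034, -0.0013, -0.0965]
[0.0146, 0.0047, -0.0016, -0.1965]
[0.0207, 0.0054, -0.0018, -0.2965]
[0.0267, 0.0054, -0.002, -0.3965]
[0.0328, 0.0049, -0.0022, -0.4965]
[0.0388, 0.0038, -0.0024, -0.5965]
[0.0446, 0.0021, -0.0025, -0.6965]
[0.0503, -0.0002, -0.0026, -0.7965]
```

carry_out --commands '[[[0.005,0.0018,-0.0008,-0.05],[0.009,0.0034,-0.0013,-0.1],[0.012,0.004,-0.0014,-0.15],[0.015,0.0047,-0.0016,-0.2],[0.018,0.005,-0.0017,-0.25],[0.021,0.0054,-0.0018,-0.3],[0.024,0.0054,-0.0019,-0.35],[0.027,0.0054,-0.002,-0.4],[0.03,0.0052,-0.0021,-0.45]]]'

```text
time_s: 15.88
tcp_pos: [0.5366, -0.3831, 0.0358]
orientation: [0.918, 0.396, -0.016, -0.022]
force: [-1.5, -0.6, 0.1]
gripper_width: -0.0001
```

```bash
python3 l.py
```

```text
push 2.3 lat 0.35 fz 0.13 r 0.0612 tool th 1.456 lever th est 1.45 z 0.0358 1.4232983635698224 15.875
[0.0029, 0.0008, -0.0002, -0.0444]
[0.0088, 0.0024, -0.0004, -0.1444]
[0.0148, 0.0034, -0.0005, -0.2444]
[0.0209, 0.0038, -0.0006, -0.3444]
```

carry_out --commands '[[[0.003,0.0008,-0.0002,-0.045],[0.006,0.0016,-0.0003,-0.095],[0.009,0.0024,-0.0004,-0.145],[0.012,0.003,-0.0004,-0.195],[0.015,0.0034,-0.0005,-0.245],[0.015,0.0034,-0.0005,-0.245]]]'

```text
time_s: 16.62
tcp_pos: [0.5497, -0.3742, 0.036]
orientation: [0.862, 0.506, -0.013, -0.024]
force: [0.2, 0.1, 0.1]
gripper_width: 0.0002
```

```bash
python3 l.py
```

```text
push 0.68 lat -0.26 fz 0.13 r 0.0609 tool th 1.702 lever th est 1.711 z 0.036 1.5912171324304991 16.625
[0.0052, 0.0017, -0.0001, -0.0985]
```

carry_out --commands '[[[-0.01,0,0,0],[-0.02,0,0,0],[-0.025,0,-0.02,0],[-0.025,0,-0.06,0],[-0.025,0,-0.11,0],[-0.025,0,-0.16,0],[-0.025,0,-0.2,0]]]'

```text
time_s: 17.5
tcp_pos: [0.5462, -0.4031, 0.2381]
orientation: [0.863, 0.505, -0.012, -0.023]
force: [0.5, -0.2, -0.4]
gripper_width: 0.0002
```

Run:
```python
from h import *
print(arm.read_state()["tcp_pos"]);rel([(.50,-.15,.24,np.radians(45)),(.50,.10,.24,np.radians(30))])
```

```text
[ 0.54617606 -0.40313567  0.23805211]
[0.1982, -0.164, 0.0072, 0.2741]
[0.4162, -0.2861, 0.0141, 0.5359]
```

carry_out --commands '[[[0.04,-0.033,0,0.06],[0.08,-0.066,0.003,0.11],[0.12,-0.1,0.004,0.17],[0.16,-0.133,0.006,0.22],[0.2,-0.164,0.007,0.27],[0.25,-0.19,0.008,0.33],[0.29,-0.215,0.01,0.38],[0.33,-0.24,0.011,0.43],[0.375,-0.265,0.013,0.49],[0.415,-0.286,0.014,0.53]]]'

```text
time_s: 18.75
tcp_pos: [0.4994, 0.0998, 0.2403]
orientation: [0.965, 0.26, -0.018, -0.019]
force: [1.1, 0.3, -0.7]
gripper_width: 0.0003
```

Run:
```python
from h import *
print(arm.read_state()["time_s"])
c=arm.capture("top");P=cloud(c).reshape(-1,3)
im=c["pixels"][120:285,245:445,::-1];cv2.imwrite("pics/end.png",cv2.resize(im,None,fx=4,fy=3.6,interpolation=cv2.INTER_CUBIC))
m=(P[:,2]>.036)&(P[:,2]<.07)&(P[:,0]>.49)&(P[:,0]<.62)&(P[:,1]>-.40)&(P[:,1]<-.322)
print("lever",m.sum(),cv2.minAreaRect(P[m][:,:2].astype('f4')*1000))
cs,s=np.cos(YAW),np.sin(YAW);d=P[:,:2]-O;X=d@[cs,s]*1e3;Y=d@[-s,cs]*1e3;Z=P[:,2]*1e3
# lever angle in fixture frame via line fit of arm points
q=m&(X>5)&(X<62);print("lever angle to fixture x (rad)",np.polyfit(X[q],Y[q],1))
for y in range(-52,53,8):
    print(y,*[f"{np.median(Z[k]):.0f}" if k.any() else "-" for x in range(54,120,3) for k in [(abs(Y-y)<4)&(abs(X-x)<1.5)]])
for r in [arm.silhouettes(n,"top")[0] for n in("driver_black","file","tape_black")]:print(r["bbox"])
```

```text
18.75
lever 269 ((543.0039672851562, -344.241943359375), (20.74616241455078, 101.29804992675781), 71.1268081665039)
lever angle to fixture x (rad) [-9.32374508e-03 -4.57703562e+01]
-52 60 59 59 60 - - - 15 16 15 15 15 15 14 14 13 9 10 10 26 33 33
-44 60 59 59 61 56 - 26 - 15 20 14 21 16 18 15 15 14 16 15 22 33 33
-36 11 10 7 9 14 17 24 26 25 27 25 27 26 25 25 22 28 14 16 27 35 35
-28 9 8 8 9 9 17 24 26 26 25 24 27 26 26 25 25 24 24 18 23 34 33
-20 9 16 14 26 8 15 23 26 24 27 25 25 29 25 24 26 27 24 18 27 34 34
-12 11 19 28 26 28 17 23 27 25 25 25 24 25 25 25 25 24 26 15 25 32 33
-4 24 26 27 28 25 16 21 24 26 26 25 26 27 24 26 29 26 - 16 23 34 32
4 27 26 28 28 25 16 23 24 24 25 24 26 26 24 24 26 27 25 15 24 32 35
12 8 20 27 27 26 13 22 25 26 25 25 26 26 27 23 27 25 24 14 23 32 34
20 10 7 18 11 17 14 21 25 24 26 25 25 25 25 24 25 25 24 15 27 33 31
28 9 10 11 10 10 15 21 26 27 25 26 25 26 25 25 26 25 25 17 26 34 33
36 11 8 10 10 10 15 20 25 27 26 25 25 24 26 27 23 27 13 16 27 33 34
44 7 10 9 8 11 15 16 19 21 20 19 23 20 15 17 16 17 16 16 25 34 33
52 10 8 9 10 11 15 14 14 16 16 14 16 14 17 14 14 12 11 10 24 33 34
[365.8, 249.4, 77.6, 30.9]
[79.9, 248.6, 119.1, 22.0]
[403.4, 181.2, 23.4, 25.6]
```

View pics/end.png

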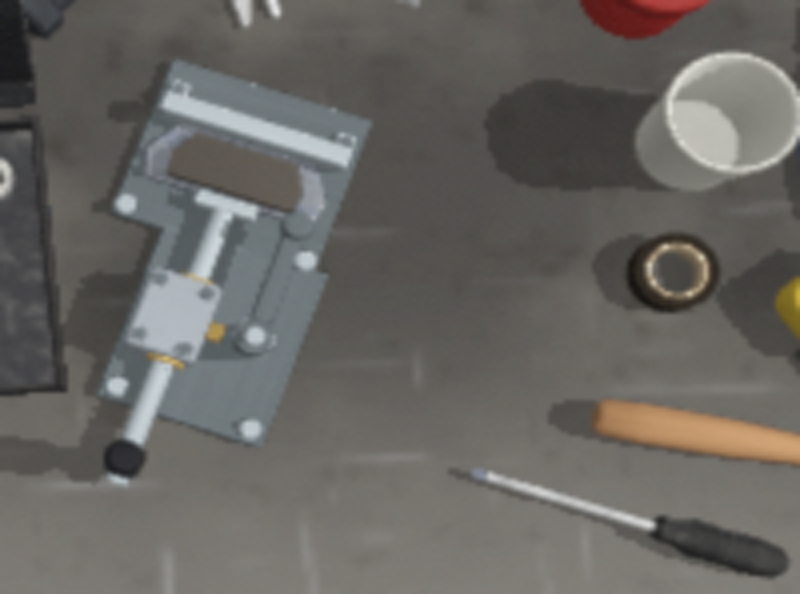

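The lever runs from its pin at (255,335) to the boss at (298,225), parallel to the rod. The nose at (225,203) is against the pad, and the pad is flush with the fence. The bystanders haven't moved.

```bash
python3 -c "
from station import arm
print(arm.hand_in())"
```

```text
the job is handed in; nothing more can be done
None
```

I slid the plunger forward with one finger behind the grip until the pad seated against the fence, then swung the cam lever over to its stop. The job is handed in, at about 19 s of the 61 s. No verdict was reported.

**Pressing the pad:** The push on the grip peaked at about 21 N at the readings. With 6 N of rod drag that puts roughly 13–15 N on the pad, under the 25 N limit. I never measured the pad force itself. A vertical force of up to 17 N also showed at the wrist, which may have added drag, so the true pad force could be a little lower. The lever was open while I pressed.

**Closing the lever:** The readings during the swing reached about 12 N in total, against the 30 N limit. Past dead centre the lever pulled itself away from the fingers and closed.

**Last checks, from the top camera:**
- **Lever:** it was parallel to the rod within about 0.01 rad, so closed.
- **Pad:** its near edge was straight across the fixture to within about a 2–3 mm pixel. The nose was against it.
- **Bystanders:** the file and tape were within about 2 pixels of where they started. The network's screwdriver box came out larger than at the start, but in the picture it had not moved.
- **Robot:** it was clear of everything.

**Not confirmed:** I could not measure the force the locked rod still puts on the pad. The tool also picked up a tilt of about 2.5° while pressing, which had no visible effect.

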